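# Refit the copier's feed unit: pad cassette and axle clips

### The arm

A 6-joint arm with a two-finger parallel gripper is mounted at the origin on a cart in front of the work surface, level with it; the furniture and walls round the work are solid. World frame = base frame: x ahead of the robot, y to its left, z up, the work surface at z = 0. Lengths are in mm, angles in rad, forces in N, time in s.
With the tool pointing down it reaches from about 250 to 850 mm from the base axis. Payload 12.5 kg.
Tool frame: the origin (TCP) lies between the finger pads; the fingertips stand 8 mm ahead of it and the grasp point (between the pads) lies 11 mm behind it; z points along the fingers, y is the line along which they close (so a half turn about z gives the same grasp; the last joint's range is limited). The gripper opens to 93 mm and grips with 3 to 60 N. Pads are 15 mm wide; open, the fingers measure 128 mm over their backs; the gripper's body (75 mm by 188 mm) begins 65 mm behind the grasp point.
Start: joints at [1.24, 0.351, 1.652, -0, 1.139, -0.085], TCP at [133.801, 533.462, 226.633] pointing down, gripper open.
Joint ranges: [-2.75, 2.75], [-0.79, 2.1], [0.01, 2.65], [-1.57, 4.71], [0.07, 3.14], [-2.87, 2.87]. Speed limits (rad/s): [2.22, 2.22, 2.79, 3.14, 3.14, 3.14].

### API

Orientations are given as [roll, pitch, yaw] about the fixed x, y, z axes, in that order (R = Rz(yaw) Ry(pitch) Rx(roll)).
In Python, from workcell import manip gives the robot as it stands.
- The arm moves only by the shell command python3 -m handwheel 'ROWS' [OPENING]. ROWS is JSON, a list of rows, each a list of 2 entries, a list of its own where there are three numbers: the shift along the tool's x, y, z in mm, then the turn, a rotation vector about the tool's x, y, z in rad. A call has 1 to 20 rows; each row is the pose to reach, as a shift and turn from the pose commanded when the call began, along the tool's axes at that moment; what a row does not reach only later rows make up. A row lasts 1/10 s, in which the tool goes at most 50 mm and 8.59 degrees, less where a joint would pass 70% of its speed; a pose out of reach is approached as far as the arm can. A call with a gripper value outside its range is refused whole. OPENING is the gripper command: -1 is shut, 1 is fully open, values between are in proportion, set as the call begins (- or left out, the last holds). The fingers move at their own pace and stop on an object; the grip force is fixed at half the most. Time passes only in rows, so rows that repeat a pose let the fingers close. It gives the time, the measured TCP pose, the force, the opening and the grip force at its end, in the units of the state.
- manip.get_state(): the state, without advancing time (a new reading comes with each control period).
- manip.get_image(name): name is "scene" or "top" or "wrist"; returns (picture, depth): 400x640x3 uint8, blue, green, red; 400x640 float32, mm along the optical axis (not along the pixel's ray), 0 where there is no reading.
- manip.camera_model(name): a dict with "fx", "fy", "cx", "cy" (pixels), "rvec" (rotation vector, rad) and "tvec" (3), from world to camera coordinates, as OpenCV has them; the wrist camera has in their place "tool_from_camera" (4x4, takes a point from camera to tool coordinates, whose origin is the TCP and whose axes are the flange's). Camera axes: x right, y down, z forward; pixel columns grow to the right and rows downward; lengths in mm; the calibration is good to about 2 mm. A picture is of the moment at which its call begins: read the wrist's pose just before it. camera_model takes no time and is no camera call.
- manip.finish_job(): hands the job in; it is judged then, once.
The state is a dict: "clock": time; "joints": joint angles; "qd": joint speeds; "effort": joint torques, N m; "tcp_pos": TCP position; "orientation": TCP orientation; "ft_force": force on the tool from outside, world axes, zero at the start; "torque": the same for the moment, N m; "opening": finger opening in mm; "finger_force": force on a finger pad.
Only numpy, scipy, OpenCV 4.12 (cv2) and the standard library are available. Lean on these libraries where they do the work, as an engineer would, in place of code of your own. Each camera call takes 0.05 s, during which the arm holds its last target. There are 200 camera calls.

### The job

Finish refitting the copier's paper-feed unit: push the spare pad cassette into the narrow gap in the packed row of the rack, nudging its neighbours apart without toppling them, until it stands fully home against the back wall like the others. Then take the fork tool and, touching the clips with the fork only, push every spring clip that is there along its lane onto the groove of its axle until it snaps home, and lay the fork flat back in the large left compartment of the pen tray. Do not shove the things lying around.

Things in the scene. Friction and masses are not known exactly. Their poses are not given: they have to be found in the camera images.
- roller_deck: Fixed deck of the feed unit: plate 8 mm thick, local x -50..75, y +-66 mm, with three upright axles in a row along y, 46 mm apart, each on a dark rubber roller whose flat steel top is 32 mm above the worktop. Before each axle a flat lane, 36 mm wide, top also 32 mm high, runs from local x -43 to 36 mm. Origin on the worktop; local x points along the lanes towards the axles, away from the robot.
- rack: Fixed pad rack: floor plate 148 (x) x 116 (y) mm, 6 mm thick; back wall, inner face at local x 68 mm; side walls, inner faces at y +-53 mm, from x 12 to 72 mm; walls 30 mm high above the worktop. The floor from x -74 to 0 is open. Origin on the worktop under the centre; local x points into the rack. A cassette fully home has its middle at x 34 mm; the full row has 10 mm of play; its floor is smooth.
- rack_back (a point): Point on the rack's floor (6 mm above the worktop) at the middle of the back wall's inner face.
- desk_tray: Fixed black pen tray 160 (x) x 280 (y) mm, floor 3 mm, walls 3 mm thick, rim up to 27 mm above the worktop, and a divider (20 mm high, at local y -22 mm) that makes two compartments: the large left one (local y -21..137 mm), where the fork belongs, and the small right one (y -137..-24 mm), where the spare cassette stands. Origin on the worktop under its centre.
- fork_mid (a point): Fork tool, 107 mm, 120 g: grey handle 18 wide, 34 tall, flat underside, x -45..22 mm (end flange to -49), steel shoulder 32 wide, 22 tall (x 22..31), two prongs 6 thick flush with the underside, each 9 wide, 14 clear between, tips at x 53; over them a hood, underside 7.2 up, to x 58.5, keeps a pushed clip down. Point: 17 mm above the underside, x 0; x to the tips, z up. Starts flat in tray, tips away from robot.
- spare_mid (a point): Spare pad cassette, loose, standing in the small right compartment of the pen tray: grey block 68 (x) x 24 (y) x 36 (z) mm with half-round ends (radius 12 seen from above) and a weighted foot, about 90 g, same as those in the rack. Point: its centre, 18 mm above its underside; x the long way (either end may go first).
- eraser: Bystander: eraser 21 x 48 x 12 mm, loose. Origin at its underside.
- binder_clip: Bystander: black binder clip 29 x 32 x 36 mm, loose. Origin at its underside.
- staple_box: Bystander: small box of staples 36 x 52 x 18 mm, loose. Origin at its underside.
- cassette_1_mid (a point): Cassette standing loose in the rack (the one most to +y (left)); same shape as the spare, 68 x 24 x 36 mm, slides along y when nudged. Point: its centre. The gap for the spare is between cassettes 2 and 3, only 12 to 18 mm wide at first (the spare is 24); the others have free play to the sides.
- axle_1 (a point): Axle 1 of the deck (the one most to +y (left)): on its upright axis at the middle of the groove, 35.5 mm above the worktop. Groove dia 14 mm, from 32 (lane height) to 40.5 mm high; above it the head, dia 21, top 51 mm above the worktop.
- clip_1: Split spring clip 1, dark steel, 6 mm thick, flat on the lane 43 to 53 mm before axle 1, mouth towards the axle (local +x); may be absent. Origin: eye centre, underside. 31 wide, mouth tips at x 17, flat rear face 30 wide at x -19, tail 6 wide back to x -27.5. Sprung arms: mouth 9 mm, flared to 22; pushed onto the 14 mm groove with about 8 to 15 N it snaps shut round it.
- clip_1_eye (a point): Centre of clip 1's eye, half-way up (35 mm above the worktop on the lane and in the groove); on the axle's axis when home.
- cassette_2_mid (a point): Cassette standing loose in the rack (the middle one); same shape as the spare, 68 x 24 x 36 mm, slides along y when nudged. Point: its centre. The gap for the spare is between cassettes 2 and 3, only 12 to 18 mm wide at first (the spare is 24); the others have free play to the sides.
- axle_2 (a point): Axle 2 of the deck (the middle one): on its upright axis at the middle of the groove, 35.5 mm above the worktop. Groove dia 14 mm, from 32 (lane height) to 40.5 mm high; above it the head, dia 21, top 51 mm above the worktop.
- clip_2: Split spring clip 2, dark steel, 6 mm thick, flat on the lane 43 to 53 mm before axle 2, mouth towards the axle (local +x); may be absent. Origin: eye centre, underside. 31 wide, mouth tips at x 17, flat rear face 30 wide at x -19, tail 6 wide back to x -27.5. Sprung arms: mouth 9 mm, flared to 22; pushed onto the 14 mm groove with about 8 to 15 N it snaps shut round it.
- clip_2_eye (a point): Centre of clip 2's eye, half-way up (35 mm above the worktop on the lane and in the groove); on the axle's axis when home.
- cassette_3_mid (a point): Cassette standing loose in the rack (the one most to -y (right)); same shape as the spare, 68 x 24 x 36 mm, slides along y when nudged. Point: its centre. The gap for the spare is between cassettes 2 and 3, only 12 to 18 mm wide at first (the spare is 24); the others have free play to the sides.
- axle_3 (a point): Axle 3 of the deck (the one most to -y (right)): on its upright axis at the middle of the groove, 35.5 mm above the worktop. Groove dia 14 mm, from 32 (lane height) to 40.5 mm high; above it the head, dia 21, top 51 mm above the worktop.
- clip_3: Split spring clip 3, dark steel, 6 mm thick, flat on the lane 43 to 53 mm before axle 3, mouth towards the axle (local +x); may be absent. Origin: eye centre, underside. 31 wide, mouth tips at x 17, flat rear face 30 wide at x -19, tail 6 wide back to x -27.5. Sprung arms: mouth 9 mm, flared to 22; pushed onto the 14 mm groove with about 8 to 15 N it snaps shut round it.
- clip_3_eye (a point): Centre of clip 3's eye, half-way up (35 mm above the worktop on the lane and in the groove); on the axle's axis when home.

How it is judged:
By the outcome, as a careful person would: the job done as asked, in the order asked, and still so for the second after the job is handed in, with the robot touching nothing.
Of clip_1, clip_2, clip_3 only 2 to 3 are there at a start; the rules pass over those that are not, and their reading is None.
At some moment in a run one of spare, fork may be knocked a few centimetres aside while the robot is not near it.
Once in a run the grip may slacken for a moment while it holds something.
It also fails if it takes over 208 s, if anything falls off the work surface, if the arm or the gripper's body presses on something with over 40 N, if the wrist force passes 120 N, or if a joint passes its speed limit or range.

## Working session

There is one attempt and no reset: what is moved stays moved. The work goes in short steps, Python scripts to look and compute and a shell command to move; the robot and the scene stay as the last step left them, time stands still between calls to the robot, and variables do not carry over. Pictures are saved under pics/ and viewed, at most 16 in all, crops included, and the job is handed in when it is done.

```bash
ls; mkdir -p pics; cat > h.py <<'E'
import numpy as np, cv2
from workcell import manip
from scipy.spatial.transform import Rotation as R
def look(n,f=None):
    s=manip.get_state(); im,d=manip.get_image(n)
    if f: cv2.imwrite('pics/'+f,im)
    return s,im,d
def cam(n,s=None):
    c=manip.camera_model(n); K=np.array([[c['fx'],0,c['cx']],[0,c['fy'],c['cy']],[0,0,1.]])
    if 'rvec' in c:
        Rm=R.from_rotvec(np.ravel(c['rvec'])).as_matrix(); t=np.ravel(c['tvec']); return K,Rm.T,-Rm.T@t
    T=np.eye(4); T[:3,:3]=R.from_euler('xyz',s['orientation']).as_matrix(); T[:3,3]=s['tcp_pos']
    T=T@np.array(c['tool_from_camera']); return K,T[:3,:3],T[:3,3]
def ray(C,uv):
    K,Rw,o=C; return o,Rw@np.linalg.solve(K,np.array([uv[0],uv[1],1.]))
def plane(C,uv,z):
    o,d=ray(C,uv); return o+d*(z-o[2])/d[2]
def cloud(C,d):
    K,Rw,o=C; v,u=np.mgrid[:d.shape[0],:d.shape[1]]
    p=np.stack([(u-K[0,2])/K[0,0]*d,(v-K[1,2])/K[1,1]*d,d],-1)@Rw.T+o
    p[d<=0]=np.nan; return p
def proj(C,p):
    K,Rw,o=C; q=K@(Rw.T@(np.array(p)-o)); return q[:2]/q[2]
E
python3 - <<'E'
from h import *
s,im,d=look('top','top0.png'); print(s)
C=cam('top'); print(C)
look('scene','scene0.png'); print(cam('scene'))
p=cloud(C,d); np.save('top0.npy',p)
s,_,_=look('wrist','wrist0.png'); print(manip.camera_model('wrist'))
E
```

```text
pics
{'clock': 0.0, 'joints': array([ 1.24036929e+00,  3.51241637e-01,  1.65243219e+00, -7.03703451e-06,
        1.13908939e+00, -8.46176464e-02]), 'qd': array([-1.77340793e-03, -1.20088460e-03,  7.30776192e-04,  3.87836133e-04,
       -1.47140204e-03,  5.03920925e-05]), 'effort': array([ 4.33065303e-03, -4.97335804e+01, -2.85256737e+01,  7.01254676e-02,
        2.56456569e-02, -8.49315575e-05]), 'tcp_pos': array([133.7141789 , 533.15038567, 226.09538627]), 'orientation': array([-3.14042574e+00, -9.25665200e-05,  2.89578616e+00]), 'ft_force': array([-0.49573919,  0.16919639, -0.73629229]), 'torque': array([ 0.06910669,  0.01819151, -0.02089712]), 'finger_force': 0.0, 'opening': 93.21800848967159}
(array([[362.16297536,   0.        , 323.87949125],
       [  0.        , 362.16297536, 198.46377946],
       [  0.        ,   0.        ,   1.        ]]), array([[-0.0245798 , -0.99603178,  0.08553671],
       [-0.99949705,  0.02619967,  0.01786669],
       [-0.02003683, -0.08505453, -0.99617481]]), array([ 448.24101034,  -77.68546289, 1121.46325114]))
(array([[478.16867598,   0.        , 317.87484191],
       [  0.        , 478.16867598, 200.15575793],
       [  0.        ,   0.        ,   1.        ]]), array([[-0.78715779, -0.46716627,  0.40266398],
       [-0.61646743,  0.57614873, -0.53667546],
       [ 0.01872233, -0.6706775 , -0.74151275]]), array([ 77.25755163, 564.34069885, 968.33786202]))
{'fx': 294.506365209463, 'fy': 294.506365209463, 'cx': 319.2506662209201, 'cy': 194.5702724986934, 'tool_from_camera': array([[-7.11324323e-04, -9.64873346e-01, -2.62714523e-01,
         7.29239185e+01],
       [ 9.99999684e-01, -7.79268767e-04,  1.54432135e-04,
        -7.13909689e-01],
       [-3.53732673e-04, -2.62714331e-01,  9.64873596e-01,
        -1.57803519e+02],
       [ 0.00000000e+00,  0.00000000e+00,  0.00000000e+00,
         1.00000000e+00]])}
```

View pics/top0.png

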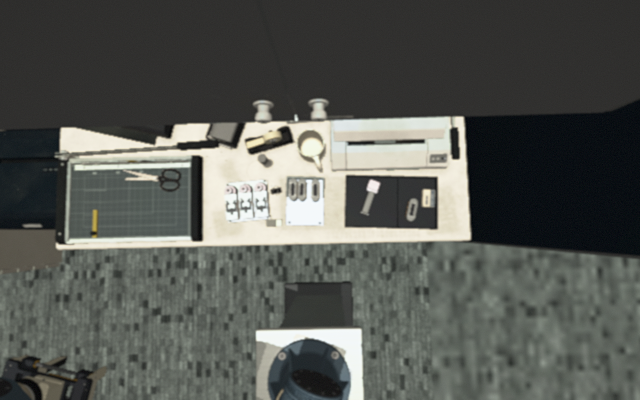

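View pics/scene0.png

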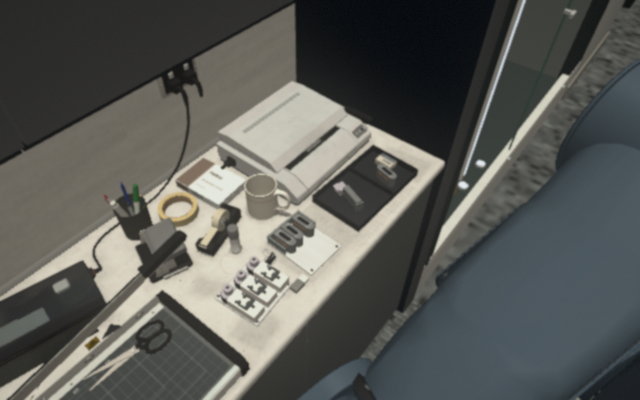

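The top view shows the deck at (247,200), rack at (305,201), and tray at (391,202) with the fork at (370,197), the spare at (411,209) and the staple box at (428,197). The eraser is at (274,223) and the binder clip at (276,190). The scene view agrees with this and shows three clips.

```bash
python3 - <<'E'
from h import *
C=cam('top')
for n,uv,z in [('deck',(247,200),32),('rack',(305,201),6),('tray',(391,202),3),('fork',(370,197),34),('forkhead',(373,186),20),('spare',(411,209),36),('staple',(428,197),18),('eraser',(274,223),12),('binder',(276,190),36)]:
    print(n,plane(C,uv,z).round())
s=manip.get_state(); T=R.from_euler('xyz',s['orientation']).as_matrix(); print(T.round(2))
# shift to (430,-100,300) yaw target
for tgt in ([400,60,230],[400,-180,230]):
    print(T.T@(np.array(tgt)-s['tcp_pos']))
E
```

```text
deck [543. 175.  32.]
rack [538.   1.   6.]
tray [ 528. -264.    3.]
fork [ 542. -197.   34.]
forkhead [ 577. -209.   20.]
spare [ 503. -318.   36.]
staple [ 539. -375.   18.]
eraser [472.  97.  12.]
binder [571.  86.  36.]
[[-0.97  0.24 -0.  ]
 [ 0.24  0.97 -0.  ]
 [ 0.   -0.   -1.  ]]
[-373.42277139 -394.20636808   -3.45044592]
[-431.82833465 -626.99113698   -3.24661026]
```

View pics/wrist0.png

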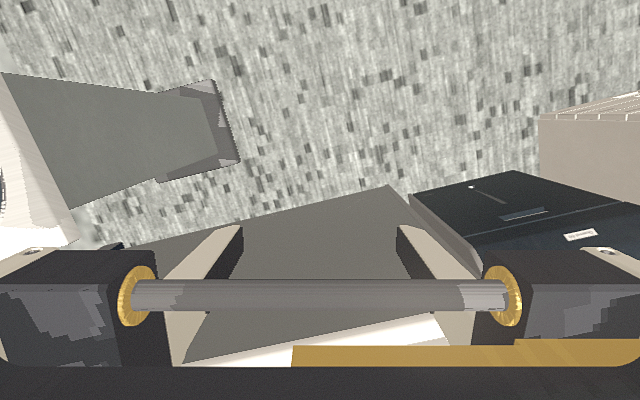

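```bash
python3 - <<'E'
from h import *
p=np.load('top0.npy')
for n,(u0,u1,v0,v1) in dict(copier=(332,460,115,172),mug=(298,326,130,170),left=(205,296,118,172),all=(205,450,118,235)).items():
    q=p[v0:v1,u0:u1].reshape(-1,3); q=q[np.isfinite(q[:,0])]; print(n,np.percentile(q,[1,50,99],axis=0).round().tolist())
E
python3 -m handwheel '[[[-50,-40,0],[0,0,-0.05]],[[-100,-70,0],[0,0,-0.1]],[[-150,-100,0],[0,0,-0.15]],[[-200,-140,0],[0,0,-0.2]],[[-250,-180,0],[0,0,-0.246]],[[-300,-220,0],[0,0,-0.246]],[[-350,-260,0],[0,0,-0.246]],[[-400,-300,0],[0,0,-0.246]],[[-450,-340,0],[0,0,-0.246]],[[-500,-350,0],[0,0,-0.246]],[[-520,-350,0],[0,0,-0.246]],[[-530,-330,0],[0,0,-0.246]],[[-530,-330,0],[0,0,-0.246]],[[-530,-330,0],[0,0,-0.246]],[[-530,-330,0],[0,0,-0.246]]]' 1
```

```text
copier [[614.0, -479.0, -2.0], [687.0, -264.0, 66.0], [766.0, -88.0, 599.0]]
mug [[631.0, -66.0, -4.0], [697.0, -24.0, 9.0], [762.0, 21.0, 96.0]]
left [[591.0, -6.0, -4.0], [701.0, 154.0, 3.0], [789.0, 312.0, 665.0]]
all [[435.0, -433.0, -4.0], [612.0, -70.0, 6.0], [783.0, 307.0, 596.0]]
clock: 1.65
tcp_pos: [567.2, 84.2, 226.0]
orientation: [3.142, -0.001, 3.141]
ft_force: [-0.2, -0.3, 0.3]
opening: 92.9
finger_force: 0.0
```

```bash
python3 - <<'E'
from h import *
s,im,d=look('wrist','wA.png'); np.savez('wA.npz',im=im,d=d,tp=s['tcp_pos'],o=s['orientation'])
E
python3 -m handwheel '[[[0,-50,0],[0,0,0]],[[0,-100,0],[0,0,0]],[[0,-150,0],[0,0,0]],[[0,-200,0],[0,0,0]],[[0,-250,0],[0,0,0]],[[0,-300,0],[0,0,0]],[[0,-330,0],[0,0,0]],[[0,-350,0],[0,0,0]],[[0,-350,0],[0,0,0]],[[0,-350,0],[0,0,0]],[[0,-350,0],[0,0,0]]]'
python3 - <<'E'
from h import *
s,im,d=look('wrist','wB.png'); np.savez('wB.npz',im=im,d=d,tp=s['tcp_pos'],o=s['orientation'])
E
```

```text
clock: 2.8
tcp_pos: [567.8, -263.9, 226.8]
orientation: [3.141, -0.0, -3.14]
ft_force: [-0.8, 0.7, 0.1]
opening: 92.8
finger_force: 0.0
```

View pics/wA.png

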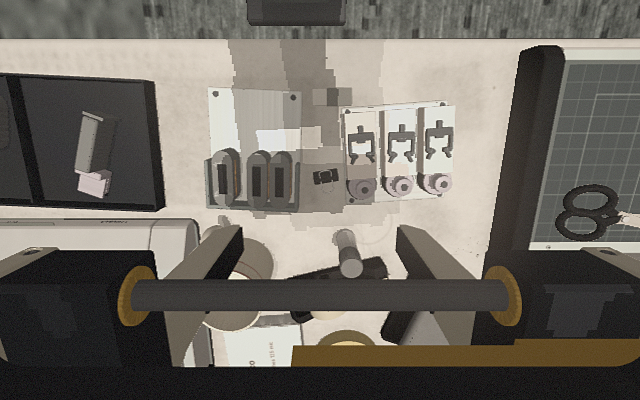

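View pics/wB.png

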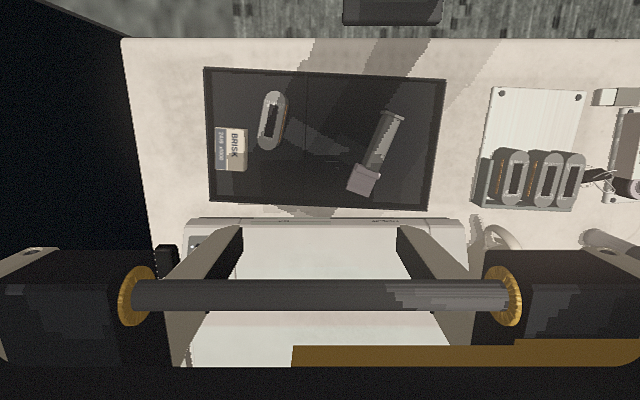

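wA: three clips at (361,143), (401,143) and (438,135), with axles at about (361,188), (403,186) and (437,184). Rack cassettes are at (229,177), (258,177) and (281,177), and the gap is between the first two. The binder clip is at (325,178) and the eraser at (332,97). wB: spare at (271,120), staple box at (231,150), fork from (393,118) to (363,182).

```bash
cat >> h.py <<'E'
def load(f):
    z=np.load(f); s=dict(tcp_pos=z['tp'],orientation=z['o']); return cam('wrist',s),z['im'],z['d']
def comps(p,lo,hi,amin=40,vmax=240):
    m=((p[...,2]>lo)&(p[...,2]<hi)).astype(np.uint8); m[vmax:]=0
    n,l,st,c=cv2.connectedComponentsWithStats(m,connectivity=4)
    out=[]
    for i in range(1,n):
        if st[i,4]<amin: continue
        q=p[l==i]; r=cv2.minAreaRect(q[:,:2].astype(np.float32))
        out.append((c[i].round(),np.round(r[0],1),np.round(r[1],1),round(r[2],1),np.median(q[:,2]).round(1),st[i,4]))
    return out
E
python3 - <<'E'
from h import *
for f,bands in (('wA.npz',[(3.5,9),(27,37),(37,47),(47,56)]),('wB.npz',[(9,24),(24,36.5),(36.5,48)])):
    C,im,d=load(f); p=cloud(C,d)
    print(f, 'table z',np.nanmedian(p[60:70,520 if f=='wA.npz' else 160][:,2]) if f!='wA.npz' else np.nanmedian(p[50:90,170:195,2]))
    for b in bands:
        print(b)
        for o in comps(p,*b): print('  ',*o)
E
```

```text
wA.npz table z -0.3358598366131105
(3.5, 9)
   [506. 143.] [540.9 319.8] [  2.4 238.7] 89.9 7.0 373
   [ 30. 140.] [ 527.7 -282.4] [154.9  18.4] 3.1 6.2 526
   [157. 142.] [ 533.8 -121.5] [  2.6 158.3] 87.1 6.3 284
   [255. 125.] [534.5   1.9] [115.8 142.4] 87.3 5.7 6382
   [  5. 121.] [ 503.9 -309.8] [ 8.  64.9] 76.6 6.2 223
   [389. 153.] [543.2 179.6] [125.  130.9] 4.2 7.6 1941
   [109. 161.] [ 547.3 -187.2] [ 9.8 96.8] 75.8 6.6 181
   [ 14. 198.] [ 600.7 -323.6] [40.5  3. ] 87.0 5.4 43
   [127. 204.] [ 608.4 -174.1] [71.3  2.1] 87.4 6.6 73
(27, 37)
   [520. 138.] [535.6 319.9] [ 20.7 230.3] 85.1 32.2 1109
   [437. 145.] [537.4 225.3] [106.2  36.7] 3.7 31.7 1982
   [398. 148.] [540.1 179.9] [104.9  36.7] 4.1 31.7 1895
   [ 90. 141.] [ 525.8 -188.9] [25.  70.3] 68.9 35.5 942
   [360. 151.] [543.5 134. ] [105.1  36.5] 3.9 31.7 1868
   [234. 173.] [563.4 -20.8] [61.5 10.6] 8.2 32.2 137
   [266. 170.] [563.4  19.8] [56.9 13. ] 13.7 31.8 71
   [251. 196.] [ 5.803e+02 -4.000e-01] [115.9  61.8] 87.3 29.2 730
   [290. 176.] [570.6  48.4] [ 1.3 44.6] 88.8 31.9 49
   [104. 224.] [ 627.  -20
[... 2416 characters left out ...]
.4 26.2 634
   [607. 189.] [583.4  93.3] [ 7.2 16.8] 11.3 30.7 40
   [328. 222.] [ 626.6 -258.3] [  5.5 350.6] 0.0 30.6 1250
   [488. 234.] [644. -44.] [26.6 10.2] 29.2 27.1 90
   [610. 238.] [648.9 115.4] [ 3.7 14.9] 19.5 29.2 61
(36.5, 48)
   [107. 125.] [ 522.4 -504.1] [252.    6.8] 1.1 42.5 1537
   [271. 120.] [ 501.8 -319.5] [24.1 66.6] 76.3 39.0 1186
   [382. 144.] [ 528.4 -191. ] [16.3 64.6] 69.2 37.1 452
   [514. 177.] [567.9 -31.6] [25.8 67.2] 87.7 41.8 1175
   [558. 180.] [570.9  22. ] [53.2 67.4] 88.0 41.8 2358
   [319. 231.] [ 634.1 -264. ] [200.1  20.6] 89.8 43.1 2367
   [200. 230.] [ 635.2 -405.3] [16.5 57.9] 1.5 42.1 449
   [444. 231.] [ 635.8 -117. ] [68.7 16.2] 88.8 42.6 581
```

```bash
python3 -m handwheel '[[[25,-17,30],[0,0,0.08]],[[50,-35,60],[0,0,0.16]],[[79,-52.5,80],[0,0,0.239]],[[79,-52.5,97],[0,0,0.239]],[[79,-52.5,97],[0,0,0.239]],[[79,-52.5,97],[0,0,0.239]],[[79,-52.5,97],[0,0,0.239]]]' -0.05
cat > c.py <<'E'
from h import *
import sys
f=sys.argv[1]
s,im,d=look('wrist',f+'.png'); np.savez(f+'.npz',im=im,d=d,tp=s['tcp_pos'],o=s['orientation'])
p=cloud(cam('wrist',s),d); print(s['tcp_pos'].round(1),s['orientation'].round(4))
for a in sys.argv[2:]:
    lo,hi=map(float,a.split(',')); print(a)
    for o in comps(p,lo,hi,150,330): print('  ',*o)
E
python3 c.py w1 36,42 14,21.5
```

```text
clock: 3.55
tcp_pos: [489.7, -317.7, 130.8]
orientation: [-3.141, 0.002, 2.904]
ft_force: [-0.2, 0.2, 1.1]
opening: 45.5
finger_force: 0.0
[ 489.7 -317.7  130.8] [-3.1409e+00  1.6000e-03  2.9043e+00]
36,42
   [105. 204.] [ 451.8 -504.3] [100.1   3.1] 0.0 39.1 576
   [468. 205.] [ 528.  -190.8] [17.7 65.4] 68.2 36.9 1069
   [321. 211.] [ 501.7 -319.6] [23.8 67.2] 76.0 39.0 1765
   [637. 218.] [571.7 -43.6] [54.4  5.4] 2.1 37.6 199
   [362. 326.] [ 627.8 -313.3] [45.1  9.6] 88.1 37.3 282
14,21.5
   [528. 188.] [ 534.8 -126.3] [  8.9 155.4] 85.7 17.8 867
   [356. 182.] [ 488.4 -282.2] [ 3.2 79.7] 87.4 19.5 296
   [119. 196.] [ 451.1 -504.4] [109.1   6. ] 2.3 17.8 639
   [238. 202.] [ 481.4 -396.6] [ 1.9 75.9] 86.7 17.9 199
   [447. 205.] [ 532.3 -201.7] [ 8.5 80. ] 63.0 17.5 304
   [620. 191.] [565.9 -39.9] [16.6 66.4] 78.2 19.0 311
   [600. 215.] [577.3 -58.5] [ 5.1 61.8] 85.0 17.9 427
   [288. 252.] [ 537.1 -366.9] [20.6 52.4] 84.5 20.8 513
   [315. 321.] [ 627.1 -359.8] [ 5.9 87.7] 1.8 20.1 167
```

```bash
python3 -m handwheel '[[[1,1.2,30],[0,0,0.005]],[[1,1.2,60],[0,0,0.005]],[[1,1.2,80],[0,0,0.005]],[[1,1.2,92],[0,0,0.005]],[[1,1.2,100],[0,0,0.005]],[[1,1.2,100],[0,0,0.005]],[[1,1.2,100],[0,0,0.005]],[[1,1.2,100],[0,0,0.005]]]' -0.05
python3 -m handwheel '[[[0,0,0],[0,0,0]],[[0,0,0],[0,0,0]],[[0,0,0],[0,0,0]],[[0,0,0],[0,0,0]],[[0,0,0],[0,0,0]],[[0,0,0],[0,0,0]],[[0,0,0],[0,0,0]],[[0,0,0],[0,0,0]]]' -1
```

```text
clock: 4.4
tcp_pos: [488.5, -317.0, 30.6]
orientation: [-3.141, 0.001, 2.898]
ft_force: [-0.6, 0.2, -0.2]
opening: 43.9
finger_force: 0.0
clock: 5.2
tcp_pos: [488.0, -316.7, 29.8]
orientation: [-3.142, 0.0, 2.898]
ft_force: [-0.9, 0.4, 5.8]
opening: 24.0
finger_force: 30.0
```

```bash
python3 -m handwheel '[[[0,0,-15],[0,0,0]],[[0,0,-40],[0,0,0]],[[0,0,-65],[0,0,0]],[[7,25,-70],[0,0,-0.02]],[[17,65,-70],[0,0,-0.06]],[[28,105,-70],[0,0,-0.1]],[[39,145,-70],[0,0,-0.14]],[[49,185,-70],[0,0,-0.18]],[[60,225,-70],[0,0,-0.196]],[[69,260,-70],[0,0,-0.196]],[[76,285,-70],[0,0,-0.196]],[[79.3,298,-70],[0,0,-0.196]],[[79.3,298,-70],[0,0,-0.196]],[[79.3,298,-70],[0,0,-0.196]],[[79.3,298,-70],[0,0,-0.196]]]'
python3 c.py w2 39.5,46 27.5,34 3.5,8
```

```text
clock: 6.7
tcp_pos: [483.1, -9.5, 99.7]
orientation: [-3.141, 0.0, 3.093]
ft_force: [0.2, 0.7, -1.0]
opening: 23.8
finger_force: 30.0
[483.1  -9.5  99.7] [-3.1414e+00  1.0000e-04  3.0927e+00]
39.5,46
   [298. 322.] [579.4 -32.1] [23.4 20.4] 87.8 41.9 378
   [343. 321.] [581.5   5.2] [18.4 19.9] 86.5 42.0 324
27.5,34
   [603. 213.] [509.3 222.9] [50.8 38.4] 5.5 31.6 1581
   [545. 236.] [522.8 177.5] [70.7 37.7] 3.6 31.7 2532
   [490. 225.] [513.  131.1] [44.9 36.9] 3.5 31.6 1413
   [120. 243.] [ 513.3 -185.7] [24.1 45.8] 65.5 31.8 440
   [608. 243.] [526.  226.8] [11.6 19.3] 5.9 31.9 187
   [496. 263.] [541.1 137.1] [33.9 22.6] 14.7 31.8 538
3.5,8
   [198. 212.] [ 490.4 -119.7] [ 1.6 71.9] 87.2 6.1 152
   [342. 203.] [497.8   3.2] [116.  69.] 87.3 5.7 6161
   [519. 196.] [487.6 167.7] [ 48.9 139.8] 23.4 7.0 1241
   [ 20. 214.] [ 484.6 -280.5] [ 4.1 62.4] 86.3 5.9 338
   [112. 327.] [ 606.3 -224.9] [63.4  3.1] 88.3 5.9 188
```

View pics/w2.png

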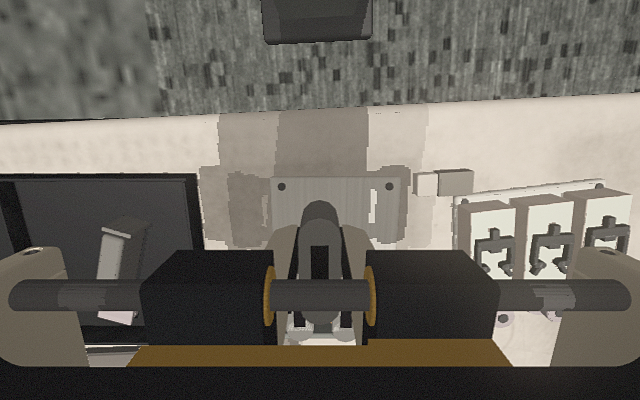

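w2: the spare is held between the fingers at about (320,230). The rack floor edge with its holes is at (282,186) and (388,187), and the eraser is beside the deck at (445,184).

```bash
python3 -m handwheel '[[[0,0.5,20],[0,0,0]],[[0,0.5,40],[0,0,0]],[[0,0.5,55],[0,0,0]],[[0,0.5,61],[0,0,0]],[[0,0.5,64],[0,0,0]],[[0,0.5,66],[0,0,0]],[[0,0.5,66],[0,0,0]],[[0,0.5,66],[0,0,0]]]'
python3 -m handwheel '[[[-4,0,0],[0,0,0]],[[-8,0,0],[0,0,0]],[[-11,0,0],[0,0,0]],[[-14,0,0],[0,0,0]],[[-17,0,0],[0,0,0]],[[-20,0,0],[0,0,0]],[[-20,0,0],[0,0,0]]]'
```

```text
clock: 7.55
tcp_pos: [483.3, -8.0, 34.1]
orientation: [-3.142, 0.001, 3.094]
ft_force: [-0.2, 0.4, -2.6]
opening: 23.7
finger_force: 30.0
clock: 8.25
tcp_pos: [503.4, -8.9, 33.7]
orientation: [-3.142, 0.0, 3.094]
ft_force: [0.7, -0.8, -1.0]
opening: 23.6
finger_force: 30.0
```

```bash
python3 -m handwheel '[[[-3,0,0],[0,0,0]],[[-6,0,0],[0,0,0]],[[-9,0,0],[0,0,0]],[[-12,0,0],[0,0,0]],[[-15,0,0],[0,0,0]],[[-18,0,0],[0,0,0]],[[-18,0,0],[0,0,0]],[[-18,0,0],[0,0,0]]]'
python3 c.py w3 39.5,46
```

```text
clock: 9.05
tcp_pos: [521.0, -9.7, 33.6]
orientation: [3.142, 0.0, 3.094]
ft_force: [-0.1, 0.4, -1.0]
opening: 23.7
finger_force: 30.0
[521.   -9.7  33.6] [3.1416 0.     3.0937]
39.5,46
   [320. 248.] [518.4  -6.4] [41.8 45.8] 27.1 42.8 2754
   [310. 318.] [565.4 -16.9] [31.4 14.5] 89.9 42.3 673
   [345. 321.] [566.9   3.6] [ 8.9 13.2] 82.8 41.7 242
```

View pics/w3.png

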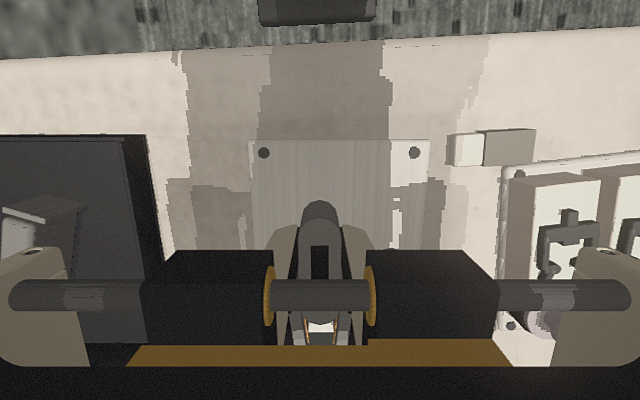

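w3: the spare's nose is between its neighbours, with almost no force. Next I release it and push from behind with the closed fingers.

```bash
python3 -m handwheel '[[[0,0,0],[0,0,0]],[[0,0,0],[0,0,0]],[[0,0,0],[0,0,0]],[[0,0,0],[0,0,0]],[[0,0,-15],[0,0,0]],[[0,0,-30],[0,0,0]],[[5,0,-35],[0,0,0]],[[30,0,-35],[0,0,0]],[[40,0,-35],[0,0,0]],[[40,0,-35],[0,0,0]]]' -0.15
python3 c.py w4 39.5,44
python3 -m handwheel '[[[0,0,10],[0,0,0]],[[0,0,20],[0,0,0]],[[0,0,30],[0,0,0]],[[0,0,40],[0,0,0]],[[0,0,48],[0,0,0]],[[0,0,51],[0,0,0]],[[0,0,51],[0,0,0]],[[0,0,51],[0,0,0]]]' -1
```

```text
clock: 10.1
tcp_pos: [479.8, -7.7, 68.4]
orientation: [3.142, -0.001, 3.094]
ft_force: [0.4, 0.5, -0.1]
opening: 39.6
finger_force: 0.0
[479.8  -7.7  68.4] [ 3.1415e+00 -1.2000e-03  3.0937e+00]
39.5,44
   [319. 268.] [509.5  -9.6] [23.3 17.3] 87.1 41.6 673
   [321. 320.] [552.3 -10.1] [76.  17.5] 87.5 41.8 1870
clock: 10.95
tcp_pos: [481.1, -7.8, 17.8]
orientation: [-3.142, 0.0, 3.094]
ft_force: [0.6, 0.4, 0.6]
opening: 0.5
finger_force: 0.0
```

```bash
python3 -m handwheel '[[[-4,0,0],[0,0,0]],[[-8,0,0],[0,0,0]],[[-10,0,0],[0,0,0]],[[-12,0,0],[0,0,0]],[[-14,0,0],[0,0,0]],[[-16,0,0],[0,0,0]],[[-18,0,0],[0,0,0]],[[-20,0,0],[0,0,0]],[[-22,0,0],[0,0,0]],[[-24,0,0],[0,0,0]],[[-26,0,0],[0,0,0]],[[-28,0,0],[0,0,0]],[[-30,0,0],[0,0,0]],[[-32,0,0],[0,0,0]],[[-34,0,0],[0,0,0]],[[-36,0,0],[0,0,0]],[[-36,0,0],[0,0,0]]]'
python3 c.py w5 39.5,44
```

```text
clock: 12.65
tcp_pos: [517.4, -9.5, 17.7]
orientation: [-3.142, 0.001, 3.094]
ft_force: [0.2, 0.7, -0.2]
opening: 0.6
finger_force: 0.0
[517.4  -9.5  17.7] [-3.1416e+00  6.0000e-04  3.0937e+00]
39.5,44
   [319. 248.] [508.5  -9.7] [31.3  2.5] 86.6 41.6 238
```

```bash
python3 -m handwheel '[[[-2,0,0],[0,0,0]],[[-4,0,0],[0,0,0]],[[-5,0,0],[0,0,0]],[[-6,0,0],[0,0,0]],[[-7,0,0],[0,0,0]],[[-8,0,0],[0,0,0]],[[-8,0,0],[0,0,0]]]'
python3 -m handwheel '[[[-0.5,0,0],[0,0,0]],[[-1,0,0],[0,0,0]],[[-1.5,0,0],[0,0,0]],[[-2,0,0],[0,0,0]],[[-2,0,0],[0,0,0]]]'
```

```text
clock: 13.4
tcp_pos: [525.1, -9.9, 17.6]
orientation: [-3.142, 0.0, 3.094]
ft_force: [-0.0, 0.3, -0.2]
opening: 0.6
finger_force: 0.0
clock: 13.9
tcp_pos: [527.0, -10.0, 17.6]
orientation: [-3.142, 0.0, 3.094]
ft_force: [0.5, -0.7, -0.2]
opening: 0.7
finger_force: 0.2
```

```bash
python3 -m handwheel '[[[-0.5,0,0],[0,0,0]],[[-1,0,0],[0,0,0]],[[-1,0,0],[0,0,0]]]' | grep -E 'tcp|ft'
python3 -m handwheel '[[[-0.5,0,0],[0,0,0]],[[-1,0,0],[0,0,0]],[[-1,0,0],[0,0,0]]]'| grep -E 'tcp|ft'
python3 - <<'E'
from h import *
s,im,d=look('top'); p=cloud(cam('top'),d)
for o in comps(p,38,46,20): print(*o)
s,im,d=look('scene','s1.png'); p=cloud(cam('scene'),d)
cv2.imwrite('pics/s1c.png',cv2.resize(im[190:340,200:360],None,fx=4,fy=4,interpolation=cv2.INTER_CUBIC))
E
```

```text
tcp_pos: [528.0, -10.0, 17.6]
ft_force: [-0.4, -0.0, 0.1]
tcp_pos: [528.3, -10.0, 17.6]
ft_force: [-5.3, -0.7, 4.7]
[288. 132.] [744.4  47.1] [44.1 14.2] 18.7 42.5 40
[256. 142.] [719.1 145.5] [18.2 44.5] 15.7 40.5 70
[131. 159.] [676.1 533.4] [376.4  28.9] 88.3 43.3 446
[389. 166.] [ 635.1 -257.4] [350.6  20.3] 89.3 42.9 446
[126. 165.] [658.2 544.2] [12.3 30.9] 1.6 44.6 23
[164. 166.] [652.1 425.8] [16.6 38.5] 3.6 44.5 41
[127. 206.] [548.6 529.5] [370.4 230.1] 88.9 44.0 5574
[147. 170.] [643.1 479.2] [87.3 34.1] 88.4 44.4 182
[198. 183.] [596.5 321. ] [  3.2 112.6] 88.8 42.7 41
[129. 170.] [645.3 533. ] [28.9  7. ] 77.2 43.6 20
[171. 174.] [626.5 404.2] [40.6 19.7] 74.1 44.2 61
[473. 190.] [ 558.9 -502.7] [51.   2.6] 0.0 42.2 23
[169. 185.] [594.  407.9] [40.4 21.2] 79.2 44.3 65
```

View pics/s1c.png

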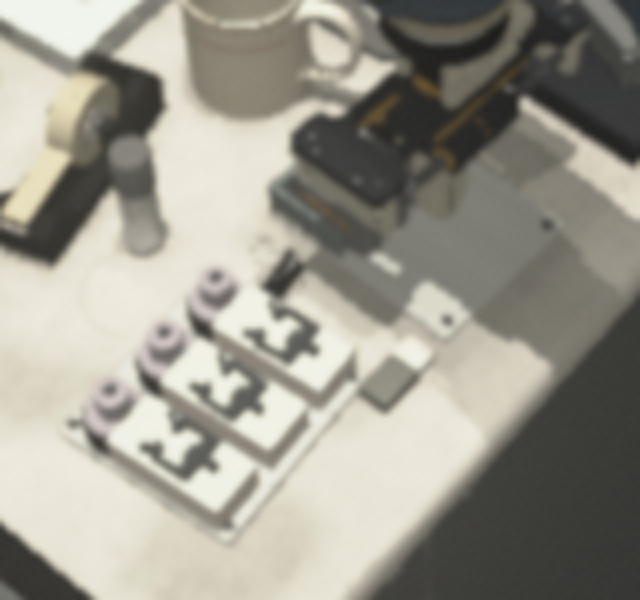

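The scene crop shows the gripper behind the spare and the clips, eraser and binder clip undisturbed. The force step at x=528.3 means the spare is against the back wall.

```bash
python3 -m handwheel '[[[8,0,0],[0,0,0]],[[20,0,0],[0,0,0]],[[20,0,-25],[0,0,0]],[[20,0,-60],[0,0,0]],[[15,-20,-105],[0,0,0]],[[10,-50,-150],[0,0,0]],[[0,-80,-190],[0,0,0]],[[-15,-90,-212],[0,0,0]],[[-15,-90,-212],[0,0,0]],[[-15,-90,-212],[0,0,0]],[[-15,-90,-212],[0,0,0]]]' 1
python3 c.py w6 39.5,44 27,37 10.5,25 
```

```text
clock: 15.7
tcp_pos: [538.6, -100.0, 228.2]
orientation: [3.141, -0.002, 3.094]
ft_force: [0.2, -0.6, 0.2]
opening: 83.6
finger_force: 0.0
[ 538.6 -100.   228.2] [ 3.1410e+00 -2.2000e-03  3.0942e+00]
39.5,44
   [381. 191.] [559.  -27.5] [85.  48.3] 1.7 41.9 1991
   [423. 199.] [571.4  24.3] [48.9 68.6] 87.0 41.9 1937
   [294. 252.] [ 633.4 -139.4] [111.8  10.8] 88.6 42.0 548
   [184. 257.] [ 634.6 -278.3] [10.3 35.6] 0.5 41.9 158
27,37
   [585. 157.] [537.  225.1] [105.4  38.5] 3.7 31.8 2095
   [547. 161.] [540. 179.] [104.8  37.4] 4.0 31.8 2056
   [509. 166.] [543.3 134. ] [105.   37.9] 4.8 31.7 1970
   [247. 167.] [ 526.6 -189.2] [23.9 71.2] 69.6 36.0 645
   [363. 211.] [587.4 -46.8] [76.8 42.5] 35.3 29.3 368
   [437. 213.] [588.8  51.6] [30.7 68. ] 58.3 29.5 220
   [  8. 230.] [ 584.5 -504.8] [ 5.7 76.2] 88.5 31.5 389
   [294. 245.] [ 628.8 -138.2] [  6.3 111. ] 0.0 32.5 408
10.5,25
   [480. 113.] [473.2  99.1] [47.5 21.1] 89.5 11.7 583
   [129. 170.] [ 526.6 -261.8] [280.5 157.9] 87.3 20.4 4411
   [572. 131.] [502.5 208.7] [24.3 53.6] 63.1 21.5 174
   [529. 162.] [541.7 163.6] [105.6  10.7] 7.3 21.2 349
   [491. 164.] [540.1 120.2] [ 31.6 106.1] 80.7 18.3 531
   [ 13. 207.] [ 556.1 -504.6] [131.3   4.7] 0.1 17.2 951
   [287. 214.] [ 565.3 -158.9] [72.7 90.8] 86.5 21.7 368
   [467. 192.] [572.9  92. ] [13.1 32.9] 12.5 16.8 188
   [239. 208.] [ 574.5 -207.6] [31.9 41.2] 69.0 14.2 510
   [634. 233.] [632.  319.7] [82.7  4.5] 0.5 16.1 480
   [292. 240.] [ 630.  -141.4] [115.4   9.9] 89.7 21.8 210
   [152. 246.] [ 626.2 -338.2] [  5.1 170. ] 0.6 21.5 322
```

View pics/w6.png

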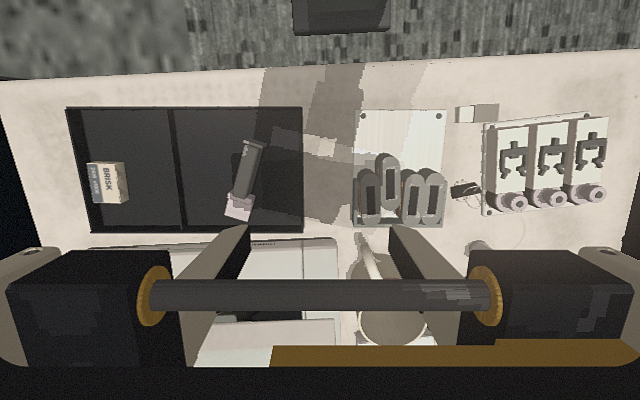

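w6: the spare at (388,183) stands about 17 mm proud of the row, between its neighbours at (369,195) and (423,195). It was either knocked or dragged, so I measure it and push again.

```bash
python3 - <<'E'
from h import *
C,im,d=load('w6.npz'); p=cloud(C,d)
m=(p[...,2]>39.5)&(p[...,2]<44)&(p[...,0]<620)&(p[...,1]>-60)&(p[...,1]<60)
q=p[m]
for x in range(514,610,6):
    r=np.sort(q[(q[:,0]>=x)&(q[:,0]<x+6)][:,1]); 
    if len(r)<3: continue
    g=np.where(np.diff(r)>4)[0]; e=np.split(r,g+1); print(x,[(a[0].round(1),a[-1].round(1)) for a in e])
E
```

```text
514 [(np.float64(-24.5), np.float64(-9.7))]
520 [(np.float64(-27.8), np.float64(-5.8))]
526 [(np.float64(-28.2), np.float64(-4.3))]
532 [(np.float64(-46.9), np.float64(-33.7)), (np.float64(-28.1), np.float64(-4.3)), (np.float64(13.6), np.float64(13.6)), (np.float64(38.2), np.float64(38.2))]
538 [(np.float64(-50.7), np.float64(-4.0)), (np.float64(3.2), np.float64(22.6)), (np.float64(28.1), np.float64(47.2))]
544 [(np.float64(-52.0), np.float64(-3.7)), (np.float64(1.8), np.float64(48.5))]
550 [(np.float64(-51.8), np.float64(-3.8)), (np.float64(1.6), np.float64(49.3))]
556 [(np.float64(-51.0), np.float64(-3.6)), (np.float64(0.9), np.float64(49.4))]
562 [(np.float64(-51.1), np.float64(48.7))]
568 [(np.float64(-51.2), np.float64(48.8))]
574 [(np.float64(-51.3), np.float64(-4.6)), (np.float64(-0.1), np.float64(48.1))]
580 [(np.float64(-51.0), np.float64(-27.7)), (np.float64(-22.7), np.float64(-8.1)), (np.float64(-0.9), np.float64(47.0))]
586 [(np.float64(-50.1), np.float64(-27.5)), (np.float64(-0.6), np.float64(47.5))]
592 [(np.float64(-50.0), np.float64(-27.5)), (np.float64(-0.6), np.float64(46.4))]
598 [(np.float64(-46.3), np.float64(-31.2)), (np.float64(-0.0), np.float64(44.1))]
604 [(np.float64(8.5), np.float64(12.2)), (np.float64(31.9), np.float64(35.9))]
```

```bash
python3 -m handwheel '[[[20,30,30],[0,0,0]],[[45,65,70],[0,0,0]],[[52.5,81.6,110],[0,0,0]],[[52.5,81.6,150],[0,0,0]],[[52.5,81.6,185],[0,0,0]],[[52.5,81.6,205],[0,0,0]],[[52.5,81.6,210],[0,0,0]],[[52.5,81.6,210],[0,0,0]],[[52.5,81.6,210],[0,0,0]]]' -1
python3 -m handwheel '[[[-4,0,0],[0,0,0]],[[-8,0,0],[0,0,0]],[[-12,0,0],[0,0,0]],[[-15,0,0],[0,0,0]],[[-17,0,0],[0,0,0]],[[-19,0,0],[0,0,0]],[[-21,0,0],[0,0,0]],[[-23,0,0],[0,0,0]],[[-25,0,0],[0,0,0]],[[-27,0,0],[0,0,0]],[[-29,0,0],[0,0,0]],[[-31,0,0],[0,0,0]],[[-33,0,0],[0,0,0]],[[-35,0,0],[0,0,0]],[[-36,0,0],[0,0,0]],[[-36,0,0],[0,0,0]]]'
```

```text
clock: 16.65
tcp_pos: [491.4, -16.6, 20.4]
orientation: [-3.142, 0.001, 3.094]
ft_force: [0.2, 0.3, 0.1]
opening: 25.2
finger_force: 0.0
clock: 18.25
tcp_pos: [527.4, -18.5, 19.7]
orientation: [-3.141, 0.001, 3.094]
ft_force: [-0.2, -0.6, -0.1]
opening: 0.5
finger_force: 0.0
```

```bash
python3 -m handwheel '[[[-0.5,0,0],[0,0,0]],[[-1,0,0],[0,0,0]],[[-1,0,0],[0,0,0]]]' | grep -E 'tcp|ft'
python3 -m handwheel '[[[-0.5,0,0],[0,0,0]],[[-0.5,0,0],[0,0,0]]]'| grep -E 'tcp|ft'
python3 -m handwheel '[[[-0.5,0,0],[0,0,0]],[[-0.5,0,0],[0,0,0]]]'| grep -E 'tcp|ft'
```

```text
tcp_pos: [527.9, -18.5, 19.7]
ft_force: [-1.0, -0.2, 0.8]
tcp_pos: [528.0, -18.5, 19.6]
ft_force: [-5.9, -0.4, 3.6]
tcp_pos: [528.0, -18.4, 19.6]
ft_force: [-7.3, 0.1, 5.8]
```

```bash
python3 -m handwheel '[[[8,0,0],[0,0,0]],[[20,0,0],[0,0,0]],[[20,0,-25],[0,0,0]],[[20,0,-60],[0,0,0]],[[15,-20,-105],[0,0,0]],[[10,-50,-150],[0,0,0]],[[0,-80,-190],[0,0,0]],[[-15,-90,-210],[0,0,0]],[[-15,-90,-210],[0,0,0]],[[-15,-90,-210],[0,0,0]]]'
python3 c.py w7 39.5,44 27,37 10.5,25 | grep -E '^[^ ]| (4..|3..|2[0-9].)\. '
python3 - <<'E'
from h import *
C,im,d=load('w7.npz'); p=cloud(C,d)
m=(p[...,2]>39.5)&(p[...,2]<44)&(p[...,0]<620)&(p[...,1]>-60)&(p[...,1]<60)
q=p[m]
for x in range(514,610,6):
    r=np.sort(q[(q[:,0]>=x)&(q[:,0]<x+6)][:,1]); 
    if len(r)<3: continue
    g=np.where(np.diff(r)>3)[0]; e=np.split(r,g+1); print(x,[[float(a[0].round(1)),float(a[-1].round(1))] for a in e])
E
```

```text
clock: 19.95
tcp_pos: [539.4, -109.0, 229.0]
orientation: [3.141, 0.0, 3.093]
ft_force: [-0.6, 0.5, 0.1]
opening: 0.3
finger_force: 0.0
[ 539.4 -109.   229. ] [3.1415e+00 3.0000e-04 3.0934e+00]
39.5,44
27,37
10.5,25
532 [[-46.1, -34.7], [-18.3, -15.4]]
538 [[-50.2, -29.7], [-26.3, -5.7], [3.5, 23.3], [27.6, 47.3]]
544 [[-51.5, -4.5], [1.9, 49.2]]
550 [[-51.5, -4.3], [1.3, 50.0]]
556 [[-51.5, -4.0], [1.1, 48.9]]
562 [[-51.6, -2.7], [0.5, 49.0]]
568 [[-51.5, -2.8], [0.2, 49.0]]
574 [[-51.5, 48.0]]
580 [[-51.7, 48.4]]
586 [[-51.5, 47.3]]
592 [[-50.2, -27.9], [-24.6, 47.6]]
598 [[-48.1, -31.8], [-22.9, -2.9], [0.7, 20.5], [24.2, 45.5]]
604 [[8.0, 14.4], [30.7, 38.1]]
```

The spare is now home and flush with the row (tip about 537, rear end about 603), with the neighbours upright. Next is the fork.

```bash
python3 -m handwheel '[[[-2,-20,20],[0,0,0.08]],[[-4,-50,40],[0,0,0.16]],[[-6,-75,60],[0,0,0.24]],[[-6,-87,80],[0,0,0.318]],[[-6,-87,99],[0,0,0.318]],[[-6,-87,99],[0,0,0.318]],[[-6,-87,99],[0,0,0.318]],[[-6,-87,99],[0,0,0.318]]]' -0.225
python3 c.py w8 35.5,39 10,20
```

```text
clock: 20.8
tcp_pos: [541.8, -195.8, 131.3]
orientation: [-3.142, 0.001, 2.777]
ft_force: [-0.3, 0.6, 0.1]
opening: 36.5
finger_force: 0.0
[ 541.8 -195.8  131.3] [-3.1415e+00  8.0000e-04  2.7768e+00]
35.5,39
   [320. 181.] [ 528.4 -190.2] [16.8 66. ] 68.6 36.8 1311
10,20
   [610.   6.] [481.3  90.1] [36.8 12.4] 71.6 11.4 437
   [389. 176.] [ 536.6 -125.1] [ 26.7 157.2] 77.5 15.1 442
   [625. 115.] [572.4  89.3] [10.2 30.4] 12.0 15.7 340
   [469. 164.] [569.4 -55.8] [17.2 74.6] 70.9 15.1 385
   [223. 191.] [ 511.8 -282.8] [  4.  123.9] 87.3 17.3 728
   [110. 216.] [ 495.2 -395.1] [  7.7 101.9] 87.3 15.5 759
   [  9. 237.] [ 470.5 -504.2] [ 4.4 38.8] 88.5 14.5 348
   [159. 233.] [ 519.2 -364.4] [47.8 24. ] 42.0 15.2 269
   [321. 234.] [ 582.2 -210.6] [31.6 23.1] 69.1 14.1 671
   [633. 250.] [718.3  82.8] [17.9 19.7] 9.3 14.0 174
   [318. 259.] [ 606.8 -223.7] [67.1  1.7] 87.4 15.1 284
```

```bash
python3 -m handwheel '[[[1,0.4,30],[0,0,0]],[[1,0.4,65],[0,0,0]],[[1,0.4,90],[0,0,0]],[[1,0.4,104],[0,0,0]],[[1,0.4,110],[0,0,0]],[[1,0.4,113],[0,0,0]],[[1,0.4,113],[0,0,0]],[[1,0.4,113],[0,0,0]]]'
python3 -m handwheel '[[[0,0,0],[0,0,0]],[[0,0,0],[0,0,0]],[[0,0,0],[0,0,0]],[[0,0,0],[0,0,0]],[[0,0,0],[0,0,0]],[[0,0,0],[0,0,0]],[[0,0,0],[0,0,0]]]' -1
```

```text
clock: 21.65
tcp_pos: [541.3, -195.8, 18.6]
orientation: [-3.141, 0.002, 2.776]
ft_force: [-1.5, 0.7, 0.0]
opening: 36.0
finger_force: 0.0
clock: 22.35
tcp_pos: [540.9, -195.6, 18.0]
orientation: [3.142, 0.0, 2.776]
ft_force: [-1.2, 2.5, 6.0]
opening: 17.7
finger_force: 30.0
```

```bash
python3 -m handwheel '[[[0,0,-10],[0,0,0]],[[0,0,-35],[0,0,0]],[[0,0,-60],[0,0,0]],[[10,15,-80],[0,0,-0.03]],[[30,43,-92],[0,0,-0.08]],[[55,78,-92],[0,0,-0.13]],[[80,113,-92],[0,0,-0.18]],[[105,148,-92],[0,0,-0.23]],[[130,183,-92],[0,0,-0.28]],[[155,218,-92],[0,0,-0.33]],[[180,253,-92],[0,0,-0.38]],[[205,288,-92],[0,0,-0.4345]],[[225,318,-92],[0,0,-0.4345]],[[240,339,-92],[0,0,-0.4345]],[[246.7,349,-92],[0,0,-0.4345]],[[246.7,349,-92],[0,0,-0.4345]],[[246.7,349,-92],[0,0,-0.4345]],[[246.7,349,-92],[0,0,-0.4345]]]'
python3 c.py w9 46,53 36.2,41 28,34
```

```text
clock: 24.15
tcp_pos: [435.6, 217.5, 109.7]
orientation: [-3.141, -0.0, -3.074]
ft_force: [0.5, -0.2, -1.2]
opening: 17.6
finger_force: 30.0
[435.6 217.5 109.7] [-3.1414e+00 -1.0000e-04 -3.0741e+00]
46,53
   [460. 235.] [452.  330.5] [41.9 23.1] 0.4 49.8 1147
36.2,41
   [512. 211.] [425.2 394.6] [ 41.5 166.4] 14.5 39.2 726
28,34
   [443. 216.] [441.9 321.4] [18.8 53.2] 66.9 31.1 223
   [595. 209.] [424.  450.1] [80.8  0.9] 90.0 31.1 160
   [321. 326.] [554.4 227. ] [ 9.3 35.1] 3.8 31.7 302
```

View pics/w9.png

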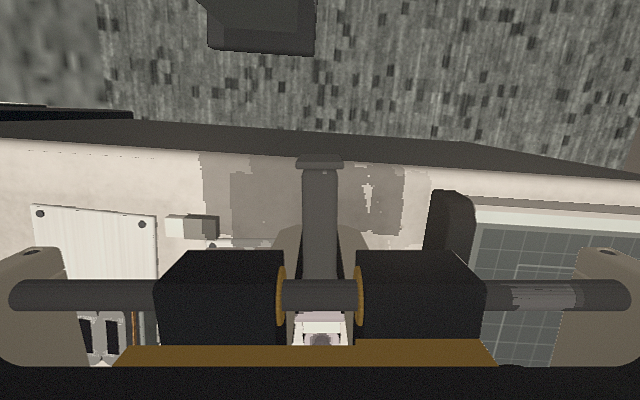

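w9: the fork is held, with its end flange at (320,160) and its head over the lane at about (321,326). I check its level and lateral offset.

```bash
python3 - <<'E'
from h import *
C,im,d=load('w9.npz'); p=cloud(C,d)
m=(p[...,2]>118)&(p[...,2]<136); m[250:]=0; m[:,:290]=0; m[:,355:]=0
q=p[m]; T=np.load('w9.npz')
Rm=R.from_euler('xyz',T['o']).as_matrix(); q=(q-T['tp'])@Rm   # tool coords
for x in range(-5,55,6):
    r=q[(q[:,0]>=x)&(q[:,0]<x+6)]
    if len(r)>5: print(x,len(r),r[:,1].min().round(1),r[:,1].max().round(1),'ztop',np.median(r[:,2]).round(2))
print('rear',q[:,0].max())
m=(p[...,2]>66)&(p[...,2]<117)&(p[...,0]>450); m[:280]=0; m[:,285:300]=0;m[:,:285]=0; m[:,355:]=0
for z in (30,50): pass
q=p[(p[...,2]>28)&(p[...,2]<130)&(np.arange(400)[:,None]>300)&(np.arange(400)[:,None]<345)&(np.abs(np.arange(640)-322)<28)]
h,e=np.histogram(q[:,2],bins=np.arange(28,132,4)); print([(int(a),int(b)) for a,b in zip(e,h) if b>10])
r=q[(q[:,2]>95)&(q[:,2]<120)]; 
if len(r): 
    r=(r-T['tp'])@Rm; print(np.percentile(r,[2,50,98],axis=0).round(1))
E
```

```text
1 73 -9.2 8.4 ztop -18.58
7 793 -16.5 18.3 ztop -18.65
13 390 -9.6 8.0 ztop -18.81
19 400 -9.5 8.5 ztop -18.8
25 415 -9.4 8.4 ztop -18.8
31 413 -9.3 8.3 ztop -18.81
37 438 -9.2 8.1 ztop -18.9
43 514 -12.1 11.1 ztop -17.25
49 297 -12.0 11.1 ztop -14.62
rear 51.347103757055095
[(28, 560), (32, 196), (36, 12), (40, 38), (44, 25), (104, 522)]
[[-55.6 -15.6   2.8]
 [-51.7  -0.5   3.9]
 [-47.6  14.5   5.1]]
```

```bash
python3 -m handwheel '[[[0,1.8,15],[0,0,0]],[[0,1.8,35],[0,0,0]],[[0,1.8,50],[0,0,0]],[[0,1.8,58],[0,0,0]],[[0,1.8,62],[0,0,0]],[[0,1.8,62],[0,0,0]],[[0,1.8,62],[0,0,0]]]'
python3 -m handwheel '[[[-4,0,0],[0,0,0]],[[-8,0,0],[0,0,0]],[[-12,0,0],[0,0,0]],[[-16,0,0],[0,0,0]],[[-19,0,0],[0,0,0]],[[-22,0,0],[0,0,0]],[[-25,0,0],[0,0,0]],[[-28,0,0],[0,0,0]],[[-31,0,0],[0,0,0]],[[-34,0,0],[0,0,0]],[[-34,0,0],[0,0,0]]]'
```

```text
clock: 24.9
tcp_pos: [435.5, 220.4, 48.2]
orientation: [3.141, 0.001, -3.073]
ft_force: [0.2, 0.4, -1.5]
opening: 17.8
finger_force: 30.0
clock: 26.0
tcp_pos: [469.4, 222.8, 47.7]
orientation: [3.142, 0.0, -3.073]
ft_force: [-0.0, 0.3, -1.3]
opening: 17.8
finger_force: 30.0
```

```bash
python3 -m handwheel '[[[-2,-1,0],[0,0,0]],[[-5,-1,0],[0,0,0]],[[-8,-1,0],[0,0,0]],[[-11,-1,0],[0,0,0]],[[-14,-1,0],[0,0,0]],[[-16,-1,0],[0,0,0]],[[-18,-1,0],[0,0,0]],[[-18,-1,0],[0,0,0]]]'
python3 -m handwheel '[[[-2,0,0],[0,0,0]],[[-4,0,0],[0,0,0]],[[-5,0,0],[0,0,0]],[[-6,0,0],[0,0,0]],[[-7,0,0],[0,0,0]],[[-8,0,0],[0,0,0]],[[-8,0,0],[0,0,0]]]'
```

```text
clock: 26.8
tcp_pos: [487.2, 223.0, 47.6]
orientation: [3.142, 0.0, -3.073]
ft_force: [-0.9, -1.0, -1.6]
opening: 17.7
finger_force: 30.0
clock: 27.5
tcp_pos: [493.0, 223.4, 47.1]
orientation: [-3.141, -0.005, -3.073]
ft_force: [-7.2, 2.0, -0.7]
opening: 18.3
finger_force: 30.0
```

```bash
python3 -m handwheel '[[[-1,0,0],[0,0,0]],[[-2,0,0],[0,0,0]],[[-3,0,0],[0,0,0]],[[-3,0,0],[0,0,0]]]' | grep -E 'tcp|ft|ori|open'
python3 -m handwheel '[[[-1,0,0],[0,0,0]],[[-2,0,0],[0,0,0]],[[-2,0,0],[0,0,0]]]'| grep -E 'tcp|ft|ori|open'
python3 -m handwheel '[[[-1,0,0],[0,0,0]],[[-2,0,0],[0,0,0]],[[-2,0,0],[0,0,0]]]'| grep -E 'tcp|ft|ori|open'
```

```text
tcp_pos: [498.7, 223.8, 47.8]
orientation: [3.141, 0.001, -3.073]
ft_force: [-0.0, -0.0, -1.4]
opening: 17.6
tcp_pos: [500.3, 223.9, 47.7]
orientation: [3.142, 0.0, -3.073]
ft_force: [-0.3, 0.3, -1.3]
opening: 17.7
tcp_pos: [502.1, 224.0, 47.7]
orientation: [3.142, 0.0, -3.073]
ft_force: [1.1, 0.2, -0.6]
opening: 17.9
```

```bash
for i in 1; do python3 -m handwheel '[[[-0.5,0,0],[0,0,0]],[[-1,0,0],[0,0,0]],[[-1,0,0],[0,0,0]]]' | grep -E 'tcp|ft|open'; done
python3 -m handwheel '[[[-0.5,0,0],[0,0,0]],[[-1,0,0],[0,0,0]],[[-1,0,0],[0,0,0]]]'| grep -E 'tcp|ft|open'
python3 - <<'E'
from h import *
s,im,d=look('scene'); C=cam('scene')
cv2.imwrite('pics/s2.png',cv2.resize(im[235:335,200:330],None,fx=6,fy=6,interpolation=cv2.INTER_CUBIC))
E
```

```text
tcp_pos: [502.9, 224.1, 47.6]
ft_force: [-0.3, -0.2, -1.3]
opening: 17.9
tcp_pos: [503.2, 224.0, 47.4]
ft_force: [-6.1, -0.5, 0.2]
opening: 17.8
```

View pics/s2.png

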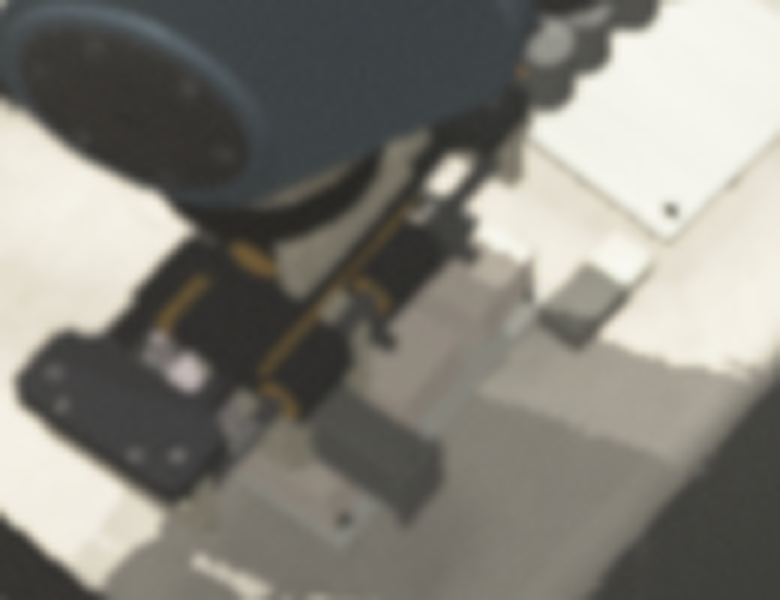

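Scene crop: the view is mostly blocked by the arm, with the eraser untouched at (590,295). Clip 1's force rose to about 7 N, dropped at the snap, then rose again at home. Next is lane 2.

```bash
python3 -m handwheel '[[[10,0,0],[0,0,0]],[[30,0,0],[0,0,0]],[[55,0,0],[0,0,0]],[[69,0,-3],[0,0,0]],[[69,-10,-15],[0,0,0]],[[69,-30,-15],[0,0,0]],[[69,-46.2,-15],[0,0,0]],[[69,-46.2,-8],[0,0,0]],[[69,-46.2,0],[0,0,0]],[[69,-46.2,0],[0,0,0]],[[69,-46.2,0],[0,0,0]]]'
python3 c.py w10 60,75 | head -1
python3 - <<'E'
from h import *
C,im,d=load('w10.npz'); p=cloud(C,d)
T=np.load('w10.npz'); q=p[:330].reshape(-1,3); Rm=R.from_euler('xyz',T['o']).as_matrix(); q=(q-T['tp'])@Rm
q=q[(np.abs(q[:,1])<10)&(q[:,2]<-12)&(q[:,2]>-23)]
for x in range(1,55,6):
    r=q[(q[:,0]>=x)&(q[:,0]<x+6)]
    if len(r)>5: print(x,len(r),r[:,1].min().round(1),r[:,1].max().round(1),np.median(r[:,2]).round(2))
print(q[:,0].max())
E
```

```text
clock: 30.25
tcp_pos: [438.2, 173.7, 47.3]
orientation: [-3.142, -0.001, -3.072]
ft_force: [0.5, 0.3, -1.3]
opening: 18.0
finger_force: 30.0
[438.2 173.7  47.3] [-3.1415e+00 -6.0000e-04 -3.0724e+00]
1 378 -9.5 8.5 -18.8
7 413 -10.0 9.9 -18.86
13 382 -9.6 8.0 -18.81
19 402 -9.5 8.5 -18.77
25 408 -9.4 8.4 -18.81
31 419 -9.3 8.3 -18.88
37 431 -9.2 8.1 -18.86
43 485 -9.6 9.6 -17.51
49 209 -9.6 10.0 -14.73
51.34135941064331
```

View pics/w10.png

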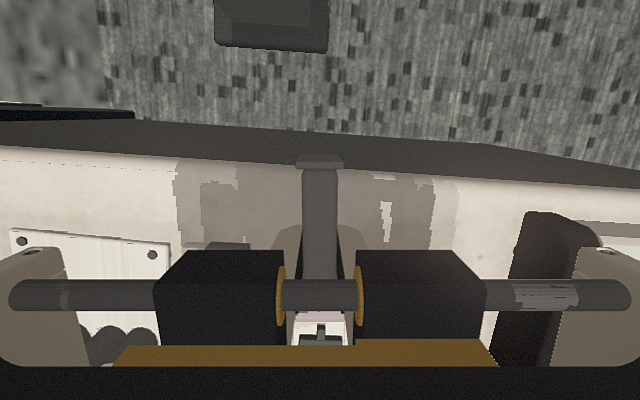

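w10: the fork has not slipped in the grip, and clip 2's tail at (320,330) is centred ahead of the prongs.

```bash
python3 -m handwheel '[[[-5,-0.4,-0.2],[0,0,0]],[[-10,-0.4,-0.2],[0,0,0]],[[-15,-0.4,-0.2],[0,0,0]],[[-19,-0.4,-0.2],[0,0,0]],[[-23,-0.4,-0.2],[0,0,0]],[[-27,-0.4,-0.2],[0,0,0]],[[-31,-0.4,-0.2],[0,0,0]],[[-35,-0.4,-0.2],[0,0,0]],[[-39,-0.4,-0.2],[0,0,0]],[[-43,-0.4,-0.2],[0,0,0]],[[-47,-0.4,-0.2],[0,0,0]],[[-51,-0.4,-0.2],[0,0,0]],[[-54,-0.4,-0.2],[0,0,0]],[[-57,-0.4,-0.2],[0,0,0]],[[-57,-0.4,-0.2],[0,0,0]]]' | grep -E 'tcp|ft|open|ori'
python3 -m handwheel '[[[-1,0,0],[0,0,0]],[[-2,0,0],[0,0,0]],[[-3,0,0],[0,0,0]],[[-4,0,0],[0,0,0]],[[-4,0,0],[0,0,0]]]' | grep -E 'tcp|ft|open|ori'
python3 -m handwheel '[[[-1,0,0],[0,0,0]],[[-2,0,0],[0,0,0]],[[-3,0,0],[0,0,0]],[[-4,0,0],[0,0,0]],[[-4,0,0],[0,0,0]]]' | grep -E 'tcp|ft|open|ori'
```

```text
tcp_pos: [493.7, 176.5, 47.3]
orientation: [-3.141, -0.004, -3.073]
ft_force: [-6.3, -1.5, -0.6]
opening: 18.1
tcp_pos: [497.8, 176.8, 47.3]
orientation: [-3.141, -0.003, -3.073]
ft_force: [-3.6, -0.3, -1.8]
opening: 17.7
tcp_pos: [503.7, 177.4, 48.0]
orientation: [3.141, 0.001, -3.073]
ft_force: [-0.1, -0.2, -1.9]
opening: 17.8
```

```bash
python3 -m handwheel '[[[-1,0,0],[0,0,0]],[[-2,0,0],[0,0,0]],[[-2,0,0],[0,0,0]]]' | grep -E 'tcp|ft|open'
python3 -m handwheel '[[[-0.5,0,0],[0,0,0]],[[-1,0,0],[0,0,0]],[[-1,0,0],[0,0,0]]]'| grep -E 'tcp|ft|open'
python3 -m handwheel '[[[-0.3,0,0],[0,0,0]],[[-0.6,0,0],[0,0,0]],[[-0.6,0,0],[0,0,0]]]'| grep -E 'tcp|ft|open'
```

```text
tcp_pos: [505.3, 177.5, 47.8]
ft_force: [-0.6, 0.2, -0.9]
opening: 18.3
tcp_pos: [506.2, 177.6, 47.8]
ft_force: [0.4, -0.1, -0.4]
opening: 17.8
tcp_pos: [506.5, 177.6, 47.7]
ft_force: [-2.1, -0.2, -1.1]
opening: 18.1
```

```bash
python3 -m handwheel '[[[-0.7,0,0],[0,0,0]],[[-0.7,0,0],[0,0,0]]]'| grep -E 'tcp|ft|open'
python3 -m handwheel '[[[10,0,0],[0,0,0]],[[30,0,0],[0,0,0]],[[55,0,0],[0,0,0]],[[69,0,-3],[0,0,0]],[[69,-10,-15],[0,0,0]],[[69,-30,-15],[0,0,0]],[[69,-45.7,-15],[0,0,0]],[[69,-45.7,-8],[0,0,0]],[[69,-45.7,0],[0,0,0]],[[69,-45.7,0],[0,0,0]],[[69,-45.7,0],[0,0,0]]]'
python3 c.py w11 60,75 | head -1
python3 - <<'E'
from h import *
C,im,d=load('w11.npz'); p=cloud(C,d)
T=np.load('w11.npz'); q=p[:330].reshape(-1,3); Rm=R.from_euler('xyz',T['o']).as_matrix(); q=(q-T['tp'])@Rm
q=q[(np.abs(q[:,1])<10)&(q[:,2]<-12)&(q[:,2]>-23)]
for x in range(1,55,12):
    r=q[(q[:,0]>=x)&(q[:,0]<x+6)]
    if len(r)>5: print(x,len(r),r[:,1].min().round(1),r[:,1].max().round(1),np.median(r[:,2]).round(2))
print(q[:,0].max())
E
```

```text
tcp_pos: [506.6, 177.6, 47.6]
ft_force: [-5.2, 0.1, 0.4]
opening: 17.8
clock: 35.0
tcp_pos: [441.7, 127.7, 47.5]
orientation: [-3.142, -0.001, -3.072]
ft_force: [-0.7, 0.6, -1.2]
opening: 18.1
finger_force: 30.0
[441.7 127.7  47.5] [-3.1415e+00 -7.0000e-04 -3.0723e+00]
1 384 -9.5 8.4 -18.89
13 385 -9.5 8.0 -18.82
25 411 -9.4 8.4 -18.81
37 438 -9.1 8.1 -18.78
49 210 -9.6 10.0 -14.9
51.420404448598845
```

```bash
python3 -m handwheel '[[[-5,0,-0.2],[0,0,0]],[[-10,0,-0.2],[0,0,0]],[[-15,0,-0.2],[0,0,0]],[[-19,0,-0.2],[0,0,0]],[[-23,0,-0.2],[0,0,0]],[[-27,0,-0.2],[0,0,0]],[[-31,0,-0.2],[0,0,0]],[[-35,0,-0.2],[0,0,0]],[[-39,0,-0.2],[0,0,0]],[[-43,0,-0.2],[0,0,0]],[[-47,0,-0.2],[0,0,0]],[[-51,0,-0.2],[0,0,0]],[[-54,0,-0.2],[0,0,0]],[[-57,0,-0.2],[0,0,0]],[[-57,0,-0.2],[0,0,0]]]' | grep -E 'tcp|ft|open|ori'
python3 -m handwheel '[[[-1,0,0],[0,0,0]],[[-2,0,0],[0,0,0]],[[-3,0,0],[0,0,0]],[[-4,0,0],[0,0,0]],[[-4,0,0],[0,0,0]]]' | grep -E 'tcp|ft|open|ori'
python3 -m handwheel '[[[-1,0,0],[0,0,0]],[[-2,0,0],[0,0,0]],[[-3,0,0],[0,0,0]],[[-4,0,0],[0,0,0]],[[-4,0,0],[0,0,0]]]' | grep -E 'tcp|ft|open|ori'
python3 -m handwheel '[[[-1,0,0],[0,0,0]],[[-2,0,0],[0,0,0]],[[-2,0,0],[0,0,0]]]' | grep -E 'tcp|ft|open'
```

```text
tcp_pos: [497.0, 131.1, 47.5]
orientation: [-3.141, -0.004, -3.073]
ft_force: [-6.6, -1.4, 1.1]
opening: 17.7
tcp_pos: [501.4, 131.4, 47.5]
orientation: [-3.141, -0.003, -3.073]
ft_force: [-3.3, -0.3, -1.6]
opening: 18.1
tcp_pos: [507.1, 131.8, 48.2]
orientation: [3.142, 0.001, -3.073]
ft_force: [0.3, 0.2, -1.9]
opening: 17.6
tcp_pos: [508.8, 131.9, 48.1]
ft_force: [-0.1, 0.7, -1.8]
opening: 17.7
```

Expected home is at about 509.5.

```bash
python3 -m handwheel '[[[-0.5,0,0],[0,0,0]],[[-1,0,0],[0,0,0]],[[-1,0,0],[0,0,0]]]'| grep -E 'tcp|ft|open'
python3 -m handwheel '[[[-0.4,0,0],[0,0,0]],[[-0.8,0,0],[0,0,0]],[[-0.8,0,0],[0,0,0]]]'| grep -E 'tcp|ft|open'
python3 -m handwheel '[[[10,0,0],[0,0,0]],[[30,0,0],[0,0,0]],[[55,0,0],[0,0,0]],[[69,0,-10],[0,0,0]],[[69,0,-40],[0,0,0]],[[60,0,-80],[0,0,0]],[[35,0,-120],[0,0,0]],[[10,0,-150],[0,0,0]],[[10,0,-170],[0,0,0]],[[10,0,-170],[0,0,0]],[[10,0,-170],[0,0,0]]]'
python3 c.py w12 46,53 36.2,41 39.5,45
```

```text
tcp_pos: [509.7, 132.0, 48.0]
ft_force: [0.1, 0.1, -0.3]
opening: 17.7
tcp_pos: [509.9, 132.0, 47.9]
ft_force: [-3.9, -0.9, 0.3]
opening: 17.8
clock: 39.55
tcp_pos: [499.6, 131.3, 217.2]
orientation: [-3.142, -0.0, -3.073]
ft_force: [0.5, -0.6, -1.3]
opening: 17.7
finger_force: 30.0
[499.6 131.3 217.2] [-3.1415e+00 -5.0000e-04 -3.0729e+00]
46,53
   [491. 202.] [519.2 330.7] [176.9  24.2] 0.1 50.6 2926
   [396. 244.] [569.5 227.8] [15.3 20. ] 4.8 50.1 190
   [535. 267.] [588.5 404.1] [33.  63.2] 6.0 51.2 546
36.2,41
   [484. 178.] [506. 320.] [ 23.  170.2] 82.2 38.7 388
   [393. 233.] [563.9 226.9] [37.2 31.2] 8.5 37.6 297
   [107. 266.] [ 629.9 -132. ] [103.2  16.4] 82.5 38.8 376
39.5,45
   [564. 196.] [517.4 425.2] [187.6 213.3] 0.3 44.2 13980
   [205. 227.] [570.3  -1.6] [101.6  67.8] 88.3 41.7 3590
   [536. 269.] [594.4 408.4] [40.4 21.5] 80.6 44.4 295
   [104. 271.] [ 635.  -132.2] [100.2  13.7] 88.7 42.5 669
```

View pics/w12.png

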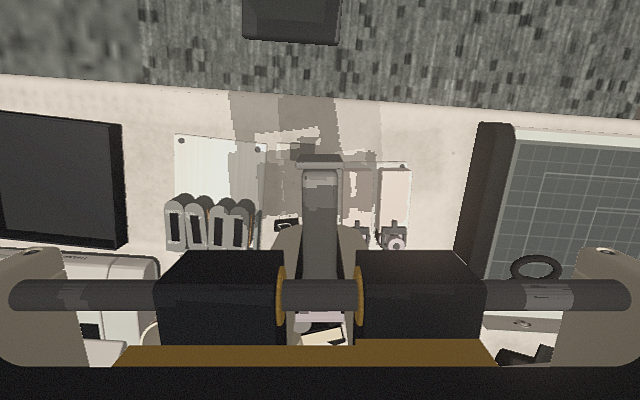

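w12: the four cassettes are flush at (210,225) and clip 1 is on its axle at (395,240). The fork hides the other two lanes, so I move aside to check them.

```bash
python3 -m handwheel '[[[-20,-35,0],[0,0,0]],[[-40,-70,0],[0,0,0]],[[-54,-94,0],[0,0,0]],[[-54,-120,0],[0,0,0]],[[-54,-120,0],[0,0,0]],[[-54,-120,0],[0,0,0]]]' | grep tcp
python3 c.py w13 46,53 36.2,41
python3 - <<'E'
import cv2; im=cv2.imread('pics/w13.png'); cv2.imwrite('pics/w13c.png',cv2.resize(im[100:260,380:600],None,fx=3.5,fy=3.5,interpolation=cv2.INTER_CUBIC))
E
```

```text
tcp_pos: [561.7, 15.3, 216.7]
[561.7  15.3 216.7] [ 3.1411e+00 -2.2000e-03 -3.0739e+00]
46,53
   [600. 172.] [548.6 329.7] [ 24.  234.1] 89.9 50.6 4220
   [423. 203.] [578.5 136.3] [19.7 20. ] 21.4 50.1 252
   [463. 202.] [575.3 181.9] [20.1 19.6] 52.1 50.2 263
   [502. 202.] [571.8 227.5] [20.1 20.1] 78.7 50.2 267
   [624. 230.] [596.1 379.4] [14.4 47.5] 79.7 50.7 350
   [114. 239.] [ 647.4 -221.2] [ 18.3 277.8] 0.3 49.4 2827
36.2,41
   [586. 166.] [546.2 320. ] [ 20.9 249.6] 85.4 38.6 828
   [419. 192.] [571.7 132.5] [30.9 41.9] 35.9 37.7 340
   [457. 192.] [568.4 177.1] [29.  43.1] 42.1 37.7 352
   [496. 192.] [564.8 223. ] [29.4 43.8] 41.9 37.8 342
   [112. 221.] [ 630.  -223.1] [284.8  28.1] 85.0 38.7 1136
```

View pics/w13c.png

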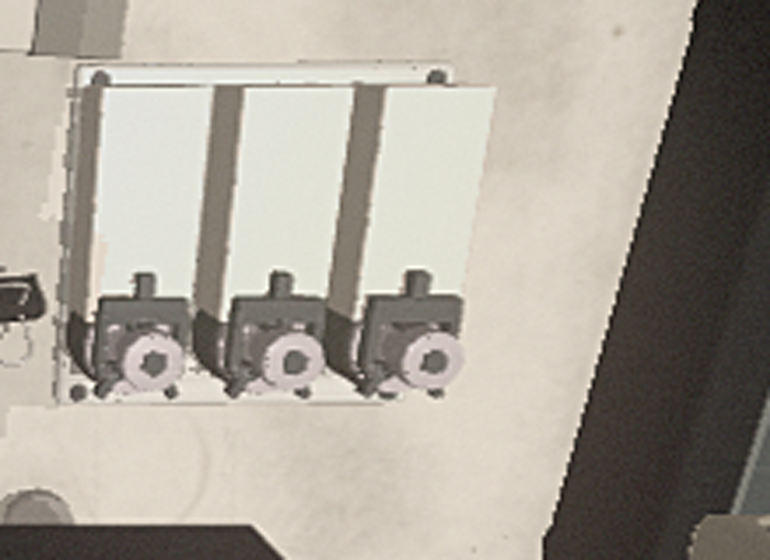

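The crop shows all three clips home on their axles, with tails at (145,285), (281,285) and (417,285). Next I lay the fork back in the tray.

```bash
python3 -m handwheel '[[[8,-35,0],[0,0,0.03]],[[16,-75,0],[0,0,0.06]],[[25,-115,10],[0,0,0.09]],[[34,-155,30],[0,0,0.115]],[[43,-190,60],[0,0,0.115]],[[49.4,-210,90],[0,0,0.115]],[[49.4,-215.5,120],[0,0,0.115]],[[49.4,-215.5,150],[0,0,0.115]],[[49.4,-215.5,170],[0,0,0.115]],[[49.4,-215.5,180],[0,0,0.115]],[[49.4,-215.5,180],[0,0,0.115]],[[49.4,-215.5,180],[0,0,0.115]]]'
```

```text
clock: 41.45
tcp_pos: [528.6, -202.7, 38.8]
orientation: [-3.141, 0.001, 3.096]
ft_force: [1.1, 1.2, -1.8]
opening: 17.7
finger_force: 30.0
```

```bash
python3 -m handwheel '[[[0,0,6],[0,0,0]],[[0,0,12],[0,0,0]],[[0,0,16],[0,0,0]],[[0,0,19],[0,0,0]],[[0,0,20],[0,0,0]],[[0,0,20],[0,0,0]],[[0,0,20],[0,0,0]]]'
python3 -m handwheel '[[[0,0,0],[0,0,0]]]'
```

```text
clock: 42.15
tcp_pos: [528.1, -203.1, 18.1]
orientation: [-3.142, 0.0, 3.095]
ft_force: [1.1, 0.0, -1.7]
opening: 17.9
finger_force: 30.0
clock: 42.25
tcp_pos: [528.1, -203.1, 18.1]
orientation: [-3.142, 0.0, 3.095]
ft_force: [-0.1, 0.1, -1.0]
opening: 17.9
finger_force: 30.0
```

```bash
python3 -m handwheel '[[[0,0,0.2],[0,0,0]],[[0,0,0.2],[0,0,0]],[[0,0,0.2],[0,0,0]],[[0,0,0.2],[0,0,0]],[[0,0,0],[0,0,0]],[[0,0,-15],[0,0,0]],[[0,0,-40],[0,0,0]],[[0,0,-80],[0,0,0]],[[-5,40,-130],[0,0,0]],[[-10,80,-180],[0,0,0]],[[-20,120,-210],[0,0,0]],[[-20,150,-210],[0,0,0]],[[-20,150,-210],[0,0,0]],[[-20,150,-210],[0,0,0]],[[-20,150,-210],[0,0,0]]]' -0.3
python3 c.py w14 39.5,44 34,39 10.5,25
python3 - <<'E'
from h import *
C,im,d=load('w14.npz'); p=cloud(C,d)
ux=np.array([.9976,.0689]);uy=np.array([-.0689,.9976])
for a in ((571.9,227.6),(575.2,181.9),(578.4,136.4)):
    q=p[:245].reshape(-1,3); q=q[(q[:,2]>36)&(q[:,2]<39.5)]; r=q[:,:2]-a; l=np.c_[r@ux,r@uy]; l=l[(abs(l[:,0])<40)&(abs(l[:,1])<20)]
    print(np.percentile(l,[1,99],axis=0).round(1).tolist(), np.median(q[:,2]).round(1))
E
```

```text
clock: 43.75
tcp_pos: [554.5, -54.9, 227.8]
orientation: [-3.141, -0.001, 3.095]
ft_force: [-0.5, 0.5, 0.4]
opening: 32.7
finger_force: 0.0
[554.5 -54.9 227.8] [-3.1413e+00 -8.0000e-04  3.0950e+00]
39.5,44
   [629. 202.] [602.4 319.6] [126.8   4.4] 0.4 41.8 374
   [365. 188.] [570.8  -1.9] [101.5  67. ] 88.2 41.9 3968
   [160. 246.] [ 634.1 -262.8] [ 11.4 254.6] 0.4 41.9 1270
34,39
   [194. 148.] [ 514.1 -202.2] [17.4 64.8] 87.1 36.6 832
   [626. 191.] [591.4 319.5] [  4.4 149.7] 89.8 36.3 471
   [551. 174.] [565.5 221.7] [29.  43.7] 45.5 37.4 422
   [513. 178.] [568.6 176.7] [28.9 43.6] 41.6 37.5 385
   [475. 182.] [571.9 131.5] [29.6 42.6] 39.8 37.4 372
   [147. 241.] [ 627.2 -282.2] [  7.5 302.1] 0.1 36.9 812
10.5,25
   [620. 152.] [548.4 319.7] [253.5   5.2] 0.0 17.3 2136
   [444. 101.] [473.2  98.8] [20.9 47.9] 0.7 11.7 619
   [112. 161.] [ 526.9 -261.7] [281.3 157.9] 87.3 20.2 5585
   [532. 142.] [532.6 207.5] [ 9.5 94.7] 89.4 21.1 365
   [494. 150.] [540.4 164.1] [103.1   8.4] 5.0 19.3 428
   [206. 175.] [ 530.3 -202.1] [ 32.3 106.4] 85.8 14.6 851
   [456. 155.] [542.5 117. ] [100.6   4.9] 4.5 18.1 404
   [434. 182.] [573.4  91.7] [15.9 31.9] 3.0 16.7 205
   [152. 235.] [ 626.4 -280.7] [303.    5.5] 90.0 22.1 541
[[-26.3, -15.3], [16.1, 15.2]] 37.4
[[-25.9, -15.7], [16.1, 15.3]] 37.4
[[-26.1, -15.3], [16.5, 14.8]] 37.4
```

View pics/w14.png

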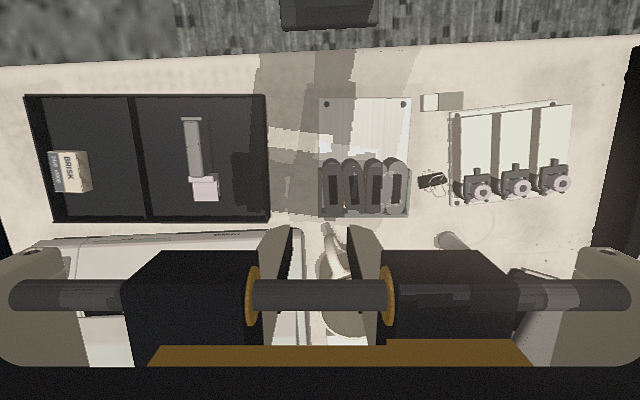

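w14: the fork lies flat in the left compartment at (197,160). The four cassettes are flush at (365,188), the clips are home at (475,182), (513,178) and (551,174), and the bystanders are unmoved.

```bash
python3 -c "
from workcell import manip
print(manip.finish_job())"
```

```text
the job is handed in; nothing more can be done
None
```

The job is handed in at about 44 s of the 208 s: the last view showed the spare home in the rack (pushed in a second time after it was found about 17 mm out), all three clips snapped onto their axles, the fork flat in the left compartment and nothing else moved.

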